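# Count the opening, work the sagging bolt free and hold the stock gate ajar

### The arm

A 6-joint arm with a two-finger parallel gripper is mounted at the origin on the work surface. World frame = base frame: x ahead of the robot, y to its left, z up, the work surface at z = 0. Lengths are in m, angles in rad, forces in N, time in s.
With the tool pointing down it reaches from about 0.375 to 0.925 m from the base axis. Payload 5.7 kg.
Tool frame: the origin (TCP) lies at the very end of the fingers, on their centre line; the grasp point (between the pads) lies 19 mm behind it; z points along the fingers, y is the line along which they close (so a half turn about z gives the same grasp; the last joint's range is limited). The gripper opens to 88 mm and grips with 3 to 60 N. Pads are 20 mm wide; open, the fingers measure 115 mm over their backs; the gripper's body (75 mm by 178 mm) begins 61 mm behind the grasp point.
Start: joints at [1.015, 0.359, 1.51, -0, 1.272, -0.115], TCP at [0.256, 0.543, 0.185] pointing down, gripper open.
Joint ranges: [-2.97, 2.97], [-1.01, 2.36], [0.21, 2.38], [-0.96, 4.11], [0.2, 2.71], [-2.98, 2.98]. Speed limits (rad/s): [2.39, 2.39, 3.14, 3.14, 3.14, 3.14].

### API

Orientations are given as [roll, pitch, yaw] about the fixed x, y, z axes, in that order (R = Rz(yaw) Ry(pitch) Rx(roll)).
In Python, from station import observe, get_image, get_calibration, hand_in gives the robot as it stands. The module is installed in compiled form; this text tells all that it offers.
- The arm moves only by the shell command python3 -m inch 'ROWS' [FORCE]. ROWS is JSON, a list of rows, each an object with "gripper": the opening, from 0 (shut) to 1 (fully open); "linear": the shift along the tool's x, y, z in m, a list of three; "rotation": the turn, a rotation vector about the tool's x, y, z in degrees, a list of three. In form: [{"gripper": gripper, "linear": [dx, dy, dz], "rotation": [wx, wy, wz]}, ...]. A call has 1 to 20 rows; each row shifts and turns the commanded pose from where the row before left it, along the tool's axes as they then stand; what a row does not reach is not made up. A row lasts 1/10 s, in which the tool goes at most 50 mm and 8.59 degrees, less where a joint would pass 70% of its speed; a pose out of reach is approached as far as the arm can. A call is refused whole if a number of a shift passes 0.05 or a number of a turn 8.59, either way. A call with a gripper value outside its range is refused whole. The fingers move at their own pace and stop on an object; FORCE is the grip in N (left out, the last holds). Time passes only in rows, so rows that do not move let the fingers close. It gives the time, the measured TCP pose, the force, the opening and the grip force at its end, in the units of the state.
- observe(): the state, without advancing time (a new reading comes with each control period).
- get_image(name): name is "scene" or "top"; returns (picture, depth): 480x640x3 uint8, red, green, blue; 480x640 float32, m along the optical axis (not along the pixel's ray), 0 where there is no reading.
- get_calibration(name): a dict with "K" (3x3 intrinsics, pixels), "origin" and "attitude" of the camera in the world. Camera axes: x right, y down, z forward; pixel columns grow to the right and rows downward; lengths in m; the calibration is good to about 2 mm. A picture is of the moment at which its call begins. get_calibration takes no time and is no camera call.
- hand_in(): hands the job in; it is judged then, once.
The state is a dict: "time_s": time; "q": joint angles; "joint_velocities": joint speeds; "joint_efforts": joint torques, N m; "tcp_pos": TCP position; "tcp_rot": TCP orientation; "contact_force": force on the tool from outside, world axes, zero at the start; "torque": the same for the moment, N m; "gripper_width": opening from 0.0 (shut) to 1.0 (fully open); "gripper_force": force on a finger pad.
Only numpy, scipy, OpenCV 4.12 (cv2) and the standard library are available. Lean on these libraries where they do the work, as an engineer would, in place of code of your own. Each camera call takes 0.05 s, during which the arm holds its last target. There are 200 camera calls.

### The job

The goldsmith needs both hands in the stock cage: first record the opening on the blue counter by swinging its orange-posted lever all the way to its stop and letting it spring back. Then lift the cage gate's sagging brass bolt over the bent lip of its keeper while drawing it fully back, swing the self-closing gate open about 8 cm at its free edge, and finish still holding it ajar there; leave the hammer, steel block and jar where they are.

Things in the scene. Friction and masses are not known exactly. Their poses are not given: they have to be found in the camera images.
- lever_post (a point): Orange upright round post, 12 mm diameter, at the end of the counter's steel lever. The point is on the post's axis, 74 mm above the bench; the post runs from 45 to 88 mm. The point's x axis points from the pivot outward to the post, z up. The blue counter under it is 70 x 62 mm, 40 mm high, its hub and lever arm reach 50 mm.
- lever_pivot (a point): Fixed point on the lever's vertical pivot axis, at the middle of the blue counter, 74 mm above the bench. The post circles it at a radius of 50 mm. Its x axis points to the rear of the counter, y to its left; the lever swings across the counter's front.
- counter_lever (a joint): Swing of the lever, rad: 0 at rest, grows anticlockwise seen from above to the hard stop at 1.2. A spring returns it to 0 when let go (0.5 N at the post at rest, 2.4 N at the stop).
- bolt_knob (a point): Red upright knob of the bolt: round post, 14 mm diameter, 50 mm tall from the axis of the 10 mm brass rod. The point is on its axis, 34 mm above the rod's axis, 16 mm below the knob's top, about 208 mm above the bench. Beside it nothing stands higher than the rod but, along the rod, the keeper's cheeks (192 mm high, 29 mm from the knob's axis) and the barrel (194 mm high, 56 mm from it).
- bolt_draw (a joint): Bolt drawn back along the gate towards the hinge, m: 0 shut (-0.003 pushed right in), 0.036 fully drawn, at the stop. Friction about 1.2 N, no spring. Its head (16 mm wide, 11 mm long, reaching 16 mm below the rod's axis) hangs behind the keeper's lip and catches on it unless lifted. From 0.030 on the head is clear of the keeper.
- bolt_lift (a joint): Lift of the loose bolt about its barrel, rad: 0 sagging (weight about 1 N pulls it there), 0.2 the highest. The knob is 70 mm from this pivot and the head 122 mm, so 0.1 raises the knob 7 mm. The head clears the lip from 0.10 on; the head's sides stay between the keeper's cheeks at any lift.
- keeper_lip (a point): Top edge, at its middle, of the keeper's bent-up copper lip (it leans slightly over the bolt's head), fixed on the post at the gate's free side, 163 mm above the bench; the rod lies just over it. Two cheeks 23 mm apart, up to 192 mm above the bench, keep the head, and so the gate, from swinging until the bolt is drawn.
- gate_hinge (a point): Fixed point on the gate's vertical hinge axis, 150 mm above the bench, level with the gate's top. Its x axis points into the cage, y along the shut gate away from the keeper, z up. The knob is 222 mm from this axis when bolted, 186 mm when drawn.
- gate_edge (a point): Top of the gate's free edge, on its stile, 240 mm from the hinge axis, 148 mm above the bench. The green gate is 14 mm thick. The barred roof of the cage behind it lies at 145 mm.
- gate (a joint): Opening of the gate, rad: 0 shut, grows as the gate swings towards the cage's front (away from the cage, -x of point gate_hinge), up to 1.2. A spring shuts it (about 2.8 N at the knob at 0.34 rad). 8 cm at the free edge is about 0.34.
- cage: Grey barred stock cage with a roof, 200 mm deep, 310 mm wide, 145 mm high, fixed to the bench; origin on the bench under the middle of its front, where the gate is; x into the cage.
- bench_block: Bystander: dark steel bench block 80 x 80 x 28 mm; origin at the centre of its underside.
- hammer: Bystander: hammer 240 mm long lying on the bench along its x axis, head at +x; origin under its middle.
- jar: Bystander: amber jar with a white cap, 54 mm diameter, 75 mm high; origin at the centre of its underside.
Not all that is in view belongs to the job. Of the things that look like the part that bears lever_post, take the one that is nearest to the robot's base at the start.

How it is judged:
On the way, in this order (a step that is already met when the one before it is completed fails the run):
1. the counter's lever is swung to its stop (over 1.1 of 1.2 rad), gate still shut (value of joint counter_lever above 1.1 rad and value of joint gate below 0.08 rad), for 0.1 s.
2. the lever is let go and has sprung back, gate still shut (value of joint counter_lever below 0.1 rad and value of joint gate below 0.08 rad), for 0.2 s.
3. the bolt is drawn back clear of the keeper (over 30 mm), gate still near shut (value of joint bolt_draw above 0.03 m and value of joint gate below 0.19 rad), for 0.05 s.
4. the gate is ajar in the gripper's hold (value of joint gate above 0.21 rad and contact force between the fingers and gate above 0.5 N), for 0.1 s.
At the end, for the whole second after the job is handed in: The gate stands still at 0.21 to 0.5 rad (5 to 11.5 cm at its free edge), held there by the fingers (over 0.5 N) and by nothing else, with the bolt drawn over 28 mm, the counter lever back at rest (under 0.1 rad) and hammer, block and jar within 2 cm of where they began (all of step 4 and value of joint gate below 0.5 rad and velocity of joint gate between -0.1 and 0.1 rad/s and value of joint bolt_draw above 0.028 m and value of joint counter_lever below 0.1 rad and distance of each of bench_block, hammer, jar from where it was at the start of the episode below 0.02 m and contact force between gate and bench_block below 0.1 N and contact force between gate and hammer below 0.1 N and contact force between gate and jar below 0.1 N); the arm keeps its last pose, push and grip.
It fails at once if hammer, block or jar shoved over 3 cm (distance of any of bench_block, hammer, jar from where it was at the start of the episode above 0.03 m).
It also fails if it takes over 46 s, if anything falls off the work surface, if the arm or the gripper's body presses on something with over 40 N, if the wrist force passes 120 N, or if a joint passes its speed limit or range.

## Working session

There is one attempt and no reset: what is moved stays moved. The work goes in short steps, Python scripts to look and compute and a shell command to move; the robot and the scene stay as the last step left them, time stands still between calls to the robot, and variables do not carry over. Pictures are saved under pics/ and viewed, at most 10 in all, crops included, and the job is handed in when it is done.

```bash
mkdir -p pics; cat > h.py <<'E'
import numpy as np, cv2
from station import *
from scipy.spatial.transform import Rotation as R
def cal(n):
    c=get_calibration(n); a=np.array(c["attitude"],float)
    M=a if a.shape==(3,3) else R.from_euler('xyz',a).as_matrix()
    return np.array(c["K"]),np.array(c["origin"]),M
def ray(n,u,v):
    K,o,M=cal(n); return o, M@np.linalg.inv(K)@np.array([u,v,1.])
def onz(n,u,v,z):
    o,d=ray(n,u,v); return o+d*(z-o[2])/d[2]
def dep(n,D,u,v):
    o,d=ray(n,u,v); return o+d*D[int(v),int(u)]
E
python3 - <<'E'
from h import *
for n in ("scene","top"):
    p,d=get_image(n); np.savez(n,p=p,d=d); cv2.imwrite(f"pics/{n}0.png",p[:,:,::-1]); print(get_calibration(n))
print(observe())
E
```

```text
{'K': array([[611.78618983,   0.        , 314.29742762],
       [  0.        , 611.78618983, 242.10335315],
       [  0.        ,   0.        ,   1.        ]]), 'origin': array([ 1.5265256 , -0.28635205,  1.36477529]), 'attitude': array([-2.46682581, -0.00547017,  1.30878681])}
{'K': array([[504.28017467,   0.        , 315.49226516],
       [  0.        , 504.28017467, 244.03722759],
       [  0.        ,   0.        ,   1.        ]]), 'origin': array([ 0.38854072, -0.00992168,  1.36011079]), 'attitude': array([-2.98527965, -0.01074205, -1.57202477])}
{'time_s': 0.1, 'q': array([ 1.01490853e+00,  3.59405618e-01,  1.51131626e+00, -4.09496285e-05,
        1.27251211e+00, -1.15138030e-01]), 'joint_velocities': array([ 0.00044307, -0.00148148, -0.00057089, -0.00103038, -0.00149346,
        0.00011831]), 'joint_efforts': array([-5.18050347e-04, -5.16352773e+01, -2.71406829e+01,  6.77579362e-02,
        2.75402970e-02, -1.93416082e-05]), 'tcp_pos': array([0.25564795, 0.54205135, 0.18401302]), 'tcp_rot': array([-3.13995770e+00, -1.49699530e-04,  2.70085484e+00]), 'contact_force': array([-0.44201358,  0.2877526 , -0.04672808]), 'torque': array([-0.00252358,  0.02123623,  0.01610154]), 'gripper_force': 0.0, 'gripper_width': 1.0008206118432996}
```

View pics/scene0.png

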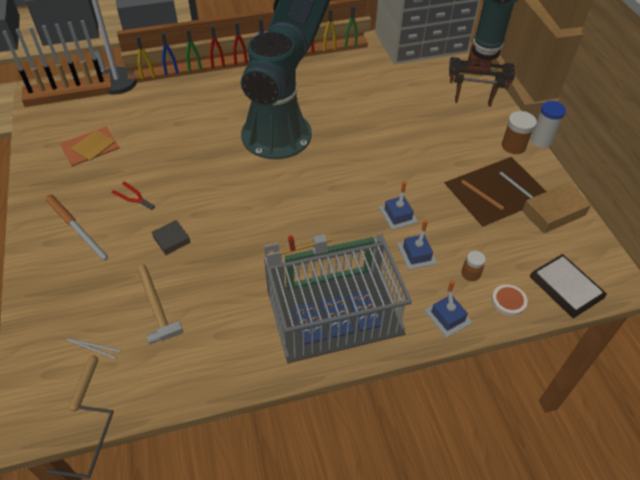

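View pics/top0.png

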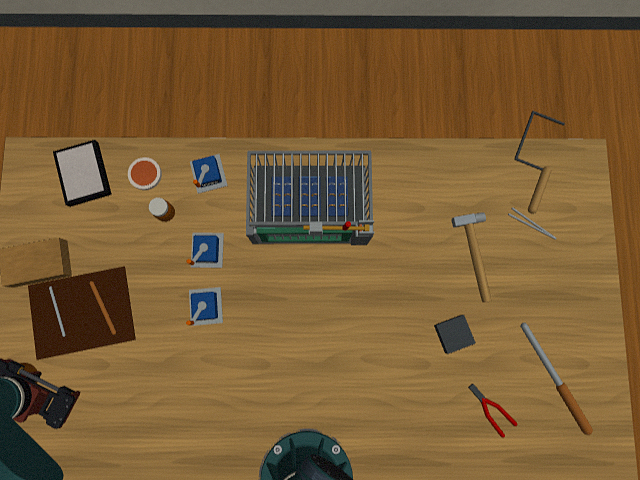

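Candidates for the lever counter in the top view are the posts at (190,322), (190,262) and (197,184). The nearest to the base is the one at (190,322), which is (400,207) in the scene view. The gate has its red knob at (348,226) and its hinge at the left end, about (255,235).

```bash
cat > m.py <<'E'
from h import *
def blobs(n,p,f,amin=8):
    h=cv2.cvtColor(p,cv2.COLOR_RGB2HSV).astype(int); m=f(h).astype('uint8')
    k,l,s,c=cv2.connectedComponentsWithStats(m)
    return [(c[i].round(1),s[i]) for i in range(1,k) if s[i][4]>=amin],l
E
python3 - <<'E'
from m import *
T=np.load("top.npz");S=np.load("scene.npz")
org=lambda h:(h[...,0]>=5)&(h[...,0]<=13)&(h[...,1]>190)&(h[...,2]>140)
red=lambda h:((h[...,0]<=4)|(h[...,0]>174))&(h[...,1]>170)&(h[...,2]>90)
blu=lambda h:(h[...,0]>100)&(h[...,0]<125)&(h[...,1]>150)&(h[...,2]>60)
for n,D,z in(("top",T,0),("scene",S,0)):
  for nm,f,z in(("org",org,.088),("red",red,.22),("blu",blu,.04)):
    for c,s in blobs(n,D['p'],f,12 if nm!="blu" else 150)[0]:
      print(n,nm,c,s,onz(n,*c,z).round(3),dep(n,D['d'],*c).round(3))
a=cv2.resize(T['p'][280:335,170:240],(560,440),interpolation=2)
b=cv2.resize(T['p'][205:260,235:390],None,fx=5,fy=5,interpolation=2)
c=cv2.resize(S['p'][180:270,260:440],None,fx=4.3,fy=4.3,interpolation=2)
cv2.imwrite("pics/c1.png",np.vstack([cv2.copyMakeBorder(x,0,0,0,780-x.shape[1],0) for x in (cv2.resize(b,(775,215*775//775+0)) ,c[:,:780])])[:600,:,::-1])
cv2.imwrite("pics/c2.png",a[:,:,::-1])
E
```

```text
top org [143.6 173.9] [131 161  25  24 254] [0.774 0.423 0.088] [0.795 0.447 0.017]
top org [188.3 261.1] [187 260   4   4  12] [0.545 0.298 0.088] [0.545 0.298 0.09 ]
top red [347.8 223.4] [345 221   6   6  25] [ 0.616 -0.097  0.22 ] [ 0.616 -0.097  0.22 ]
top red [495.8 414.5] [482 398  35  39 270] [ 0.192 -0.415  0.22 ] [ 0.154 -0.493  0.001]
top blu [206.6 168.9] [193 156  27  28 418] [0.802 0.27  0.04 ] [0.798 0.267 0.055]
top blu [205.6 247.2] [193 236  26  26 463] [0.588 0.266 0.04 ] [0.587 0.264 0.048]
top blu [203.8 304.8] [191 292  27  28 497] [0.437 0.266 0.04 ] [0.437 0.264 0.048]
scene red [234.7  45.7] [234  35   3  23  27] [-0.204 -0.081  0.22 ] [-0.378 -0.061  0.105]
scene red [211.   50.2] [210  39   3  23  33] [-0.199 -0.159  0.22 ] [-0.394 -0.144  0.091]
scene red [129.5 193.8] [113 183  30  19 118] [ 0.371 -0.458  0.22 ] [ 0.148 -0.491 -0.001]
scene red [290.2 238.5] [289 237   4   5  13] [ 0.618 -0.096  0.22 ] [ 0.619 -0.097  0.222]
scene blu [553.1 109. ] [542 102  23  16 271] [0.155 0.922 0.04 ] [0.252 0.836 0.134]
```

View pics/c1.png

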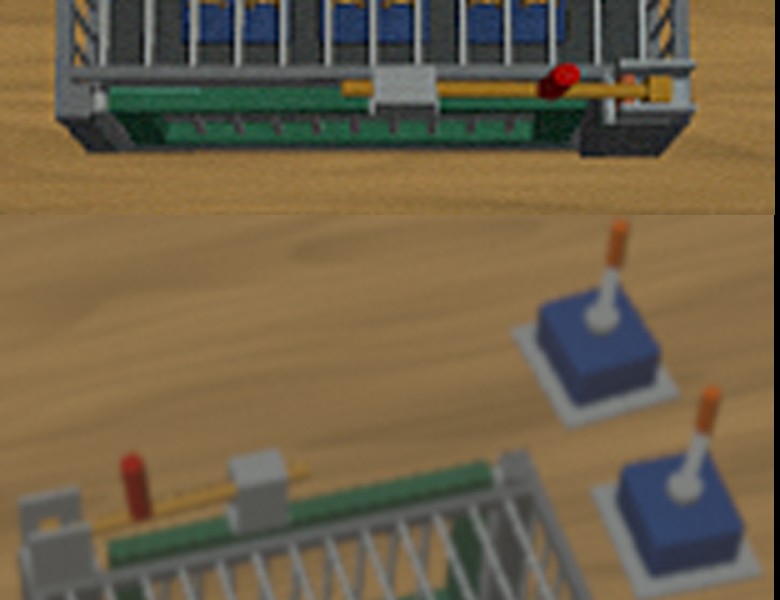

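View pics/c2.png

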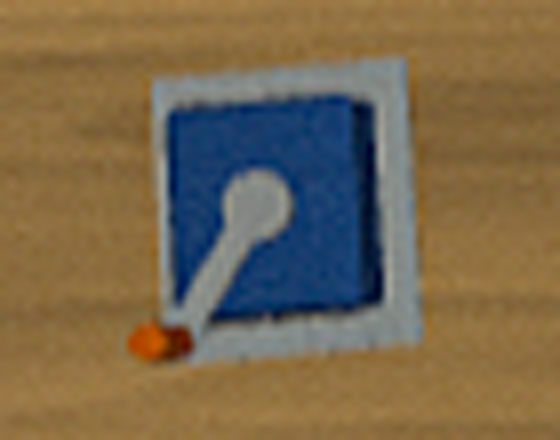

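```bash
python3 - <<'E'
from m import *
T=np.load("top.npz");S=np.load("scene.npz")
P=onz("top",188.5,322.75,.088);H=onz("top",202.2,305.4,.05);H2=onz("top",203.8,304.8,.04)
print("post",P,"hub",H,H2,np.linalg.norm((P-H)[:2]),np.degrees(np.arctan2(*(P-H)[1::-1])))
c=lambda u,v:(235+u/5,205+v/5)
for nm,u,v,z in(("knobtop",567,76,.224),("rodL",350,88,.179),("rodR",640,90,.179),("barrel",403,75,.194),("headend",668,90,.18),("hinge post",75,98,.15),("edgeGateL",110,98,.15),("edgeGateR",500,102,.15)):
  print(nm,onz("top",*c(u,v),z).round(4),dep("top",T['d'],*c(u,v)).round(3))
k=lambda u,v:(260+u/4.3,180+(v-215)/4.3)
print("scene knob",onz("scene",*k(132,462),.224), "postS",onz("scene",*k(620,226),.088))
print("scene rod",onz("scene",*k(95,527),.179),onz("scene",*k(300,470),.179))
E
```

```text
post [0.3907808  0.29212467 0.088     ] hub [0.43494097 0.26763964 0.05      ] [0.43683808 0.2656684  0.04      ] 0.05049393595483925 150.9934079162678
knobtop [ 0.6231 -0.0981  0.224 ] [ 0.668 -0.115  0.006]
rodL [0.6265 0.0021 0.179 ] [0.633 0.002 0.146]
rodR [ 0.6256 -0.1364  0.179 ] [ 0.626 -0.137  0.178]
barrel [ 0.6297 -0.023   0.194 ] [ 0.668 -0.025  0.007]
headend [ 0.6254 -0.1497  0.18  ] [ 0.625 -0.15   0.181]
hinge post [0.6272 0.1366 0.15  ] [0.628 0.137 0.146]
edgeGateL [0.6272 0.1196 0.15  ] [0.629 0.121 0.141]
edgeGateR [ 0.6254 -0.0709  0.15  ] [ 0.627 -0.071  0.141]
scene knob [ 0.6183144  -0.09502304  0.224     ] postS [0.39444666 0.2945186  0.088     ]
scene rod [ 0.62346759 -0.11907759  0.179     ] [0.61308685 0.00523517 0.179     ]
```

```bash
python3 -m inch '[{"gripper":0,"linear":[0,0,0],"rotation":[0,0,8.1]},{"gripper":0,"linear":[0,0,0],"rotation":[0,0,8.1]},{"gripper":0,"linear":[0,0,0],"rotation":[0,0,8.1]},{"gripper":0,"linear":[0,0,0],"rotation":[0,0,8.1]},{"gripper":0,"linear":[0,0,0],"rotation":[0,0,8.1]},{"gripper":0,"linear":[0,0,0],"rotation":[0,0,8.1]},{"gripper":0,"linear":[0,0,0],"rotation":[0,0,8.1]},{"gripper":0,"linear":[0,0,0],"rotation":[0,0,8.1]},{"gripper":0,"linear":[-0.04,0.026,0],"rotation":[0,0,0]},{"gripper":0,"linear":[-0.04,0.026,0],"rotation":[0,0,0]},{"gripper":0,"linear":[-0.04,0.026,0],"rotation":[0,0,0]},{"gripper":0,"linear":[-0.04,0.026,0],"rotation":[0,0,0]},{"gripper":0,"linear":[-0.04,0.025,0],"rotation":[0,0,0]},{"gripper":0,"linear":[0,0,0.04],"rotation":[0,0,0]},{"gripper":0,"linear":[0,0,0.04],"rotation":[0,0,0]},{"gripper":0,"linear":[0,0,0.04],"rotation":[0,0,0]},{"gripper":0,"linear":[0,0,0],"rotation":[0,0,0]},{"gripper":0,"linear":[0,0,0],"rotation":[0,0,0]}]' 20
```

```text
time_s: 1.9
tcp_pos: [0.3842, 0.3422, 0.0646]
tcp_rot: [-3.14, 0.001, 1.57]
contact_force: [0.5, -0.3, 0.5]
gripper_width: 0.006
gripper_force: 0.0
```

```bash
python3 -m inch '[{"gripper":0,"linear":[-0.018,0.002,0],"rotation":[0,0,0]},{"gripper":0,"linear":[-0.018,0.002,0],"rotation":[0,0,0]},{"gripper":0,"linear":[-0.018,0.002,0],"rotation":[0,0,0]},{"gripper":0,"linear":[-0.018,0.002,0],"rotation":[0,0,0]},{"gripper":0,"linear":[-0.014,0,0],"rotation":[0,0,0]},{"gripper":0,"linear":[-0.006,0,0],"rotation":[0,0,0]},{"gripper":0,"linear":[0,0,0],"rotation":[0,0,0]},{"gripper":0,"linear":[0,0,0],"rotation":[0,0,0]}]'; python3 - <<'E'
from h import *
p,d=get_image("scene"); cv2.imwrite("pics/s1.png",cv2.resize(p[130:270,260:450],None,fx=4,fy=4)[:,:,::-1])
E
```

```text
time_s: 2.7
tcp_pos: [0.3932, 0.251, 0.0653]
tcp_rot: [3.141, -0.001, 1.57]
contact_force: [0.3, -0.3, -0.4]
gripper_width: 0.004
gripper_force: 0.0
```

View pics/s1.png

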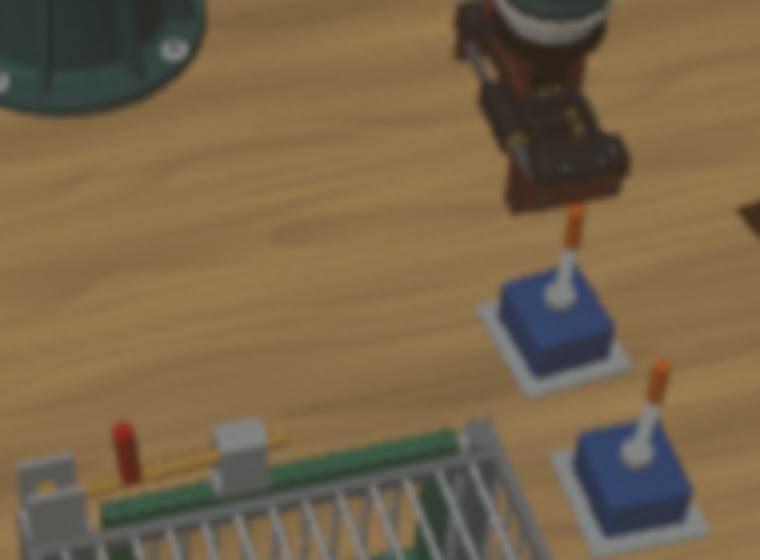

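```bash
python3 - <<'E'
from h import *
K,o,M=cal("scene")
for n in("scene","top"):
  K,o,M=cal(n)
  for P in([.393,.251,.0653],[.393,.251,.165],[.392,.293,.088],[.398,.235,.088],[.386,.262,.088],[.436,.267,.048]):
    x=K@(M.T@(np.array(P)-o)); print(n,P,(x[:2]/x[2]).round(1))
p,d=get_image("top"); cv2.imwrite("pics/t1.png",cv2.resize(p[260:380,150:290],None,fx=5,fy=5)[:,:,::-1])
E
```

```text
scene [0.393, 0.251, 0.0653] [389.  190.4]
scene [0.393, 0.251, 0.165] [392.7 165.7]
scene [0.392, 0.293, 0.088] [403.4 182.1]
scene [0.398, 0.235, 0.088] [385.2 187.2]
scene [0.386, 0.262, 0.088] [392.6 182.6]
scene [0.436, 0.267, 0.048] [398.6 203.9]
top [0.393, 0.251, 0.0653] [207.  321.9]
top [0.393, 0.251, 0.165] [198.3 321.7]
top [0.392, 0.293, 0.088] [188.2 322.3]
top [0.398, 0.235, 0.088] [211.6 319.8]
top [0.386, 0.262, 0.088] [200.6 324.7]
top [0.436, 0.267, 0.048] [202.6 305. ]
```

View pics/t1.png

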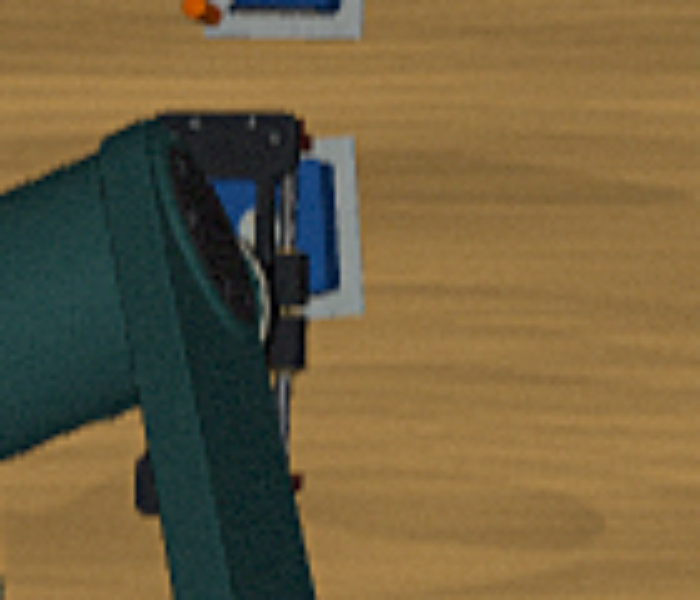

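```bash
python3 - <<'E'
from h import *
p,d=get_image("scene")
for c in(389,396,404,412):
  for r in range(172,194,3): print(c,r,dep("scene",d,c,r).round(3),p[r,c])
print(observe()["tcp_pos"],observe()["q"])
E
```

```text
389 172 [0.398 0.24  0.148] [65 44 35]
389 175 [0.398 0.242 0.136] [64 42 30]
389 178 [0.405 0.24  0.131] [64 42 30]
389 181 [0.4   0.243 0.113] [62 41 29]
389 184 [ 0.305  0.289 -0.006] [129 103  67]
389 187 [ 0.321  0.283 -0.002] [144 115  75]
389 190 [ 0.333  0.279 -0.001] [147 118  77]
389 193 [ 0.346  0.274 -0.   ] [142 114  74]
396 172 [0.476 0.224 0.227] [54 48 42]
396 175 [0.486 0.22  0.226] [50 41 33]
396 178 [0.483 0.223 0.212] [63 46 37]
396 181 [0.479 0.226 0.196] [70 49 34]
396 184 [ 0.312  0.31  -0.004] [139 111  74]
396 187 [0.329 0.303 0.001] [147 118  77]
396 190 [ 0.335  0.302 -0.005] [146 117  76]
396 193 [0.353 0.295 0.001] [142 113  75]
404 172 [0.48  0.245 0.226] [51 43 37]
404 175 [0.484 0.244 0.219] [57 41 29]
404 178 [0.471 0.252 0.193] [63 42 30]
404 181 [0.473 0.253 0.183] [133  71  32]
404 184 [0.397 0.294 0.084] [125  68  30]
404 187 [0.4   0.294 0.075] [112  65  32]
404 190 [0.395 0.298 0.057] [111  73  42]
404 193 [ 0.354  0.321 -0.005] [135 112  82]
412 172 [0.483 0.266 0.223] [49 40 31]
412 175 [0.476 0.272 0.204] [62 47 38]
412 178 [0.472 0.275 0.188] [73 51 35]
412 181 [ 0.315  0.361 -0.001] [144 115  75]
412 184 [ 0.327  0.357 -0.002] [148 119  78]
412 187 [ 0.339  0.352 -0.002] [148 119  78]
412 190 [ 0.352  0.347 -0.   ] [142 114  75]
412 193 [ 0.361  0.344 -0.003] [143 115  75]
[0.39282407 0.25107282 0.06481496] [4.20328690e-01 3.26792072e-01 1.92893991e+00 6.82182474e-05
 8.85643519e-01 4.20669356e-01]
```

```bash
python3 - <<'E'
from h import *
S=np.load("scene.npz"); d=S['d'];p=S['p']
for r in range(76,108,3): print(r,[list(dep("scene",d,c,r).round(3)) for c in (461,489) ],[p[r,c].tolist() for c in (461,489)])
E
```

```text
76 [[np.float64(0.257), np.float64(0.483), np.float64(0.325)], [np.float64(-0.126), np.float64(0.831), np.float64(-0.009)]] [[45, 41, 37], [124, 100, 66]]
79 [[np.float64(0.268), np.float64(0.478), np.float64(0.324)], [np.float64(-0.102), np.float64(0.818), np.float64(-0.003)]] [[43, 37, 31], [137, 110, 73]]
82 [[np.float64(0.266), np.float64(0.482), np.float64(0.312)], [np.float64(0.292), np.float64(0.554), np.float64(0.317)]] [[56, 46, 34], [77, 71, 65]]
85 [[np.float64(0.246), np.float64(0.496), np.float64(0.285)], [np.float64(-0.071), np.float64(0.804), np.float64(-0.004)]] [[103, 80, 53], [141, 113, 73]]
88 [[np.float64(-0.079), np.float64(0.698), np.float64(-0.003)], [np.float64(-0.041), np.float64(0.787), np.float64(0.008)]] [[121, 96, 62], [141, 112, 73]]
91 [[np.float64(-0.065), np.float64(0.692), np.float64(-0.005)], [np.float64(-0.038), np.float64(0.788), np.float64(-0.003)]] [[135, 108, 71], [131, 105, 69]]
94 [[np.float64(-0.047), np.float64(0.684), np.float64(-0.003)], [np.float64(-0.016), np.float64(0.776), np.float64(0.002)]] [[139, 112, 72], [113, 90, 59]]
97 [[np.float64(-0.034), np.float64(0.678), np.float64(-0.005)], [np.float64(-0.015), np.float64(0.779), np.float64(-0.01)]] [[138, 110, 72], [87, 71, 46]]
100 [[np.float64(-0.008), np.float64(0.665), np.float64(0.005)], [np.float64(0.27), np.float64(0.585), np.float64(0.232)]] [[136, 109, 71], [56, 43, 30]]
103 [[np.float64(0.003), np.float64(0.661), np.float64(0.001)], [np.float64(0.288), np.float64(0.575), np.float64(0.237)]] [[137, 111, 71], [55, 39, 29]]
106 [[np.float64(0.015), np.float64(0.657), np.float64(-0.003)], [np.float64(0.286), np.float64(0.58), np.float64(0.224)]] [[127, 102, 66], [91, 68, 46]]
```

The depth shows the real fingertips about 40 mm above the reported TCP, both now and in the start picture: the tip is seen at z≈0.105 while 0.065 is reported. The fingers therefore passed over the post and the lever is still at rest. I'll back off and push 40 mm lower.

```bash
python3 -m inch '[{"gripper":0,"linear":[0.042,-0.002,0],"rotation":[0,0,0]},{"gripper":0,"linear":[0.042,-0.003,0],"rotation":[0,0,0]},{"gripper":0,"linear":[0,0,0],"rotation":[0,0,0]},{"gripper":0,"linear":[0,0,0.022],"rotation":[0,0,0]},{"gripper":0,"linear":[0,0,0.022],"rotation":[0,0,0]},{"gripper":0,"linear":[0,0,0],"rotation":[0,0,0]},{"gripper":0,"linear":[-0.016,0,0],"rotation":[0,0,0]},{"gripper":0,"linear":[-0.016,0,0],"rotation":[0,0,0]},{"gripper":0,"linear":[-0.016,0,0],"rotation":[0,0,0]},{"gripper":0,"linear":[-0.016,0.001,0],"rotation":[0,0,0]},{"gripper":0,"linear":[-0.014,0.002,0],"rotation":[0,0,0]},{"gripper":0,"linear":[-0.006,0.001,0],"rotation":[0,0,0]},{"gripper":0,"linear":[0,0,0],"rotation":[0,0,0]},{"gripper":0,"linear":[0,0,0],"rotation":[0,0,0]}]'; python3 - <<'E'
from h import *
p,d=get_image("scene"); cv2.imwrite("pics/s2.png",cv2.resize(p[130:250,340:450],None,fx=4,fy=4)[:,:,::-1])
E
```

```text
time_s: 4.25
tcp_pos: [0.3939, 0.2543, 0.022]
tcp_rot: [3.138, -0.008, 1.565]
contact_force: [-2.6, 23.3, -3.3]
gripper_width: 0.006
gripper_force: 11.2
```

View pics/s2.png

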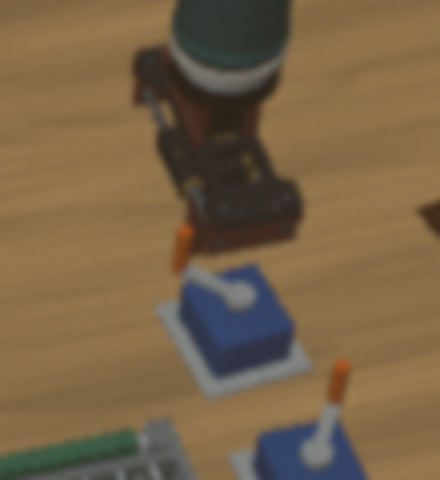

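```bash
python3 -m inch '[{"gripper":0,"linear":[0.015,0,0],"rotation":[0,0,0]},{"gripper":0,"linear":[0.015,0,-0.02],"rotation":[0,0,0]},{"gripper":0,"linear":[0,0,-0.04],"rotation":[0,0,0]},{"gripper":0,"linear":[0,0,-0.045],"rotation":[0,0,0]},{"gripper":0,"linear":[0,0,-0.045],"rotation":[0,0,0]},{"gripper":0,"linear":[0,0,-0.045],"rotation":[0,0,0]},{"gripper":0.6,"linear":[0,0,-0.025],"rotation":[0,0,0]},{"gripper":0.6,"linear":[-0.04,0.025,0],"rotation":[0,0,0]},{"gripper":0.6,"linear":[-0.04,0.025,0],"rotation":[0,0,0]},{"gripper":0.6,"linear":[-0.04,0.025,0],"rotation":[0,0,0]},{"gripper":0.6,"linear":[-0.04,0.025,0],"rotation":[0,0,0]},{"gripper":0.6,"linear":[-0.04,0.025,0],"rotation":[0,0,0]},{"gripper":0.6,"linear":[-0.04,0.025,0],"rotation":[0,0,0]},{"gripper":0.6,"linear":[-0.04,0.025,0],"rotation":[0,0,0]},{"gripper":0.6,"linear":[0,0,0],"rotation":[0,0,0]},{"gripper":0.6,"linear":[0,0,0],"rotation":[0,0,0]}]'; python3 - <<'E'
from m import *
p,d=get_image("top")
org=lambda h:(h[...,0]>=3)&(h[...,0]<=14)&(h[...,1]>170)&(h[...,2]>100)
for c,s in blobs("top",p,org,3)[0]:
  if 170<c[0]<240 and 300<c[1]<340: print(c,s,onz("top",*c,.085))
E
```

```text
time_s: 5.9
tcp_pos: [0.5658, -0.0015, 0.2405]
tcp_rot: [-3.14, 0.0, 1.567]
contact_force: [-1.1, 0.6, -1.2]
gripper_width: 0.6
gripper_force: 0.0
[189.1 322.2] [186 320   8   5  26] [0.39213868 0.29139682 0.085     ]
```

```bash
python3 -m inch '[{"gripper":0.6,"linear":[-0.045,0.028,0],"rotation":[0,0,0]},{"gripper":0.6,"linear":[-0.045,0.027,0],"rotation":[0,0,0]},{"gripper":0.6,"linear":[0,0,0.032],"rotation":[0,0,0]},{"gripper":0.6,"linear":[0,0,0],"rotation":[0,0,0]},{"gripper":0.6,"linear":[0,0,0],"rotation":[0,0,0]}]'; python3 - <<'E'
from h import *
p,d=get_image("scene"); np.savez("s3",p=p,d=d); cv2.imwrite("pics/s3.png",cv2.resize(p[150:290,230:390],None,fx=5,fy=4.2 and 5)[:600,:,::-1])
E
```

```text
time_s: 6.45
tcp_pos: [0.6167, -0.0833, 0.2085]
tcp_rot: [-3.139, -0.001, 1.571]
contact_force: [0.7, 0.0, 0.4]
gripper_width: 0.599
gripper_force: 0.0
```

View pics/s3.png

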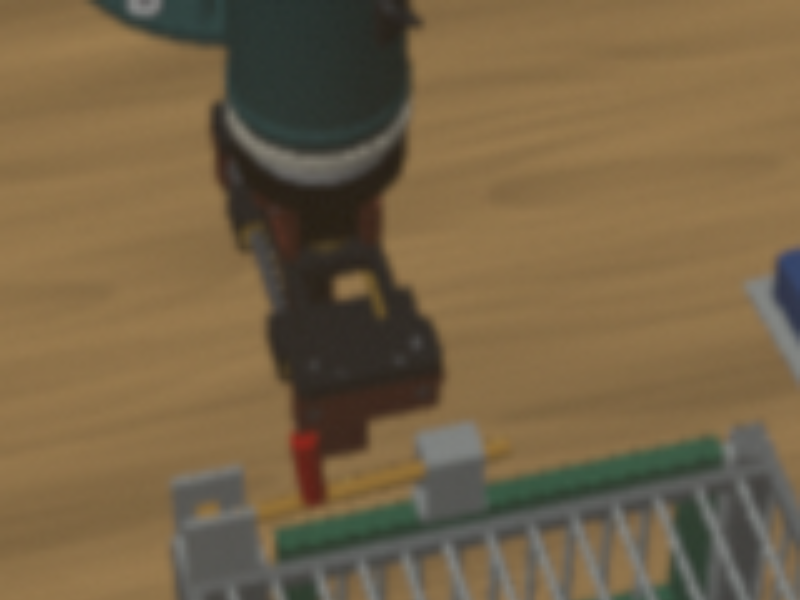

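The front finger's tip is at crop (320–368, 450), slightly barrel-side of the red knob, whose top is at crop (305,435). I'll check this against depth.

```bash
python3 - <<'E'
from h import *
S=np.load("s3.npz");d=S['d']
for c in(295,299,303): print([dep("scene",d,c,r).round(3).tolist() for r in(232,235,238,239,240)])
for r in(238,241,244,247): print("knob",[dep("scene",d,c,r).round(3).tolist() for c in(290,291,292)])
for u,v in((446,430),(475,432),(440,480)): print("barrel",dep("scene",d,230+u/5,150+v/5).round(3))
print("cheek",dep("scene",d,230+230/5,150+475/5).round(3),dep("scene",d,230+240/5,150+520/5).round(3))
E
```

```text
[[0.699, -0.102, 0.34], [0.698, -0.102, 0.329], [0.654, -0.092, 0.264], [0.653, -0.092, 0.258], [0.652, -0.092, 0.254]]
[[0.7, -0.093, 0.339], [0.697, -0.093, 0.325], [0.651, -0.082, 0.256], [0.651, -0.082, 0.253], [0.653, -0.083, 0.252]]
[[0.697, -0.084, 0.333], [0.656, -0.074, 0.271], [0.653, -0.073, 0.256], [0.652, -0.073, 0.251], [0.652, -0.073, 0.248]]
knob [[0.62, -0.097, 0.225], [0.622, -0.095, 0.226], [0.62, -0.092, 0.223]]
knob [[0.623, -0.098, 0.217], [0.62, -0.095, 0.213], [0.619, -0.092, 0.21]]
knob [[0.62, -0.098, 0.202], [0.622, -0.096, 0.204], [0.622, -0.093, 0.202]]
knob [[0.622, -0.098, 0.192], [0.62, -0.096, 0.189], [0.624, -0.094, 0.193]]
barrel [ 0.605 -0.02   0.19 ]
barrel [ 0.608 -0.006  0.187]
barrel [ 0.63  -0.03   0.184]
cheek [ 0.605 -0.13   0.189] [ 0.63  -0.131  0.186]
```

```bash
python3 -m inch '[{"gripper":0.6,"linear":[-0.007,0.001,0.02],"rotation":[0,0,0]},{"gripper":0.6,"linear":[0,0,0.025],"rotation":[0,0,0]},{"gripper":0.6,"linear":[0,0,0.026],"rotation":[0,0,0]},{"gripper":0.3,"linear":[0,0,0],"rotation":[0,0,0]},{"gripper":0.05,"linear":[0,0,0],"rotation":[0,0,0]},{"gripper":0.05,"linear":[0,0,0],"rotation":[0,0,0]},{"gripper":0.05,"linear":[0,0,0],"rotation":[0,0,0]},{"gripper":0.05,"linear":[0,0,0],"rotation":[0,0,0]},{"gripper":0.05,"linear":[0,0,0],"rotation":[0,0,0]}]' 25
```

```text
time_s: 7.4
tcp_pos: [0.6181, -0.0922, 0.1386]
tcp_rot: [-3.139, 0.0, 1.57]
contact_force: [-5.0, 0.3, 5.9]
gripper_width: 0.153
gripper_force: 25.0
```

```bash
python3 -m inch '[{"gripper":0.05,"linear":[-0.003,0,0],"rotation":[0,0,0]},{"gripper":0.05,"linear":[0,0,0],"rotation":[0,0,0]},{"gripper":0.05,"linear":[-0.0022,0,-0.0047],"rotation":[0,-4,0]},{"gripper":0.05,"linear":[-0.0022,0,-0.0047],"rotation":[0,-4,0]},{"gripper":0.05,"linear":[0,0,0],"rotation":[0,0,0]},{"gripper":0.05,"linear":[0,0,0],"rotation":[0,0,0]}]'
```

```text
time_s: 8.0
tcp_pos: [0.6182, -0.0982, 0.1477]
tcp_rot: [-3.139, 0.139, 1.571]
contact_force: [-5.2, 0.4, 4.0]
gripper_width: 0.156
gripper_force: 25.0
```

```bash
python3 -m inch '[{"gripper":0.05,"linear":[0.008,0,0],"rotation":[0,0,0]},{"gripper":0.05,"linear":[0.008,0,0],"rotation":[0,0,0]},{"gripper":0.05,"linear":[0.008,0,0],"rotation":[0,0,0]},{"gripper":0.05,"linear":[0.008,0,0],"rotation":[0,0,0]},{"gripper":0.05,"linear":[0.005,0,0],"rotation":[0,0,0]},{"gripper":0.05,"linear":[0,0,0],"rotation":[0,0,0]}]'; python3 - <<'E'
from h import *
p,d=get_image("scene"); np.savez("s4",p=p,d=d); cv2.imwrite("pics/s4.png",cv2.resize(p[150:270,230:390],None,fx=5,fy=5)[:,:,::-1])
E
```

```text
time_s: 8.6
tcp_pos: [0.6181, -0.0637, 0.1427]
tcp_rot: [-3.139, 0.141, 1.57]
contact_force: [-6.0, -3.5, 5.5]
gripper_width: 0.157
gripper_force: 25.0
```

View pics/s4.png

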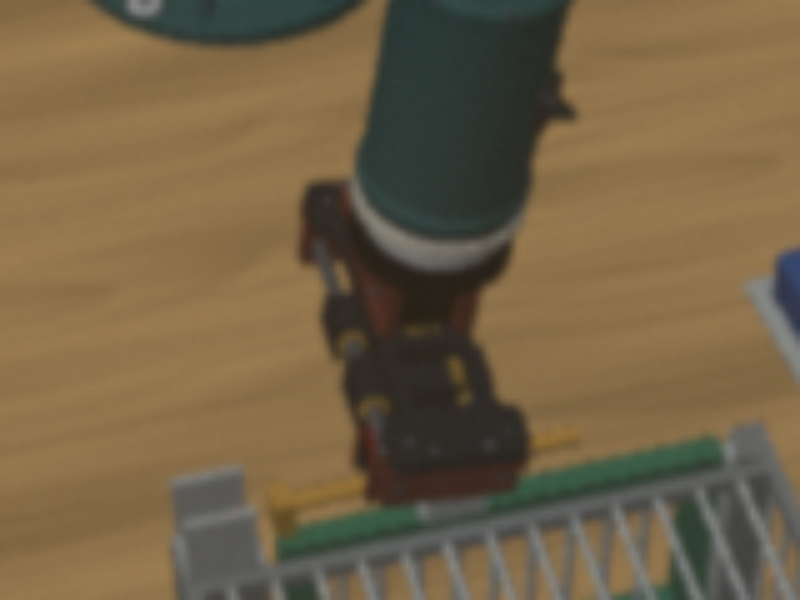

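The bolt head at (285,500) is clear of the keeper. I'll draw it the last few mm to the stop.

```bash
python3 -m inch '[{"gripper":0.05,"linear":[0.003,0,0],"rotation":[0,0,0]},{"gripper":0.05,"linear":[0.002,0,0],"rotation":[0,0,0]},{"gripper":0.05,"linear":[0,0,0],"rotation":[0,0,0]}]'
```

```text
time_s: 8.95
tcp_pos: [0.6186, -0.0636, 0.1434]
tcp_rot: [-3.14, 0.148, 1.569]
contact_force: [-6.7, -16.1, 9.0]
gripper_width: 0.154
gripper_force: 25.0
```

```bash
python3 -m inch '[{"gripper":0.05,"linear":[0.0,-0.0063,0],"rotation":[0.27,0,1.93]},{"gripper":0.05,"linear":[0.0004,-0.0126,0],"rotation":[0.54,0,3.86]},{"gripper":0.05,"linear":[0.0004,-0.0126,0],"rotation":[0.54,0,3.86]},{"gripper":0.05,"linear":[0,0,0],"rotation":[0,0,0]}]'; python3 - <<'E'
from h import *
S=np.load("s4.npz");d=S['d']
print("head",[dep("scene",d,230+u/5,150+v/5).round(3).tolist() for u,v in((275,490),(285,500),(290,510),(295,520))])
E
```

```text
time_s: 9.35
tcp_pos: [0.5888, -0.0617, 0.1437]
tcp_rot: [3.138, 0.149, 1.397]
contact_force: [-1.4, -20.4, 6.7]
gripper_width: 0.156
gripper_force: 25.0
head [[0.618, -0.11, 0.188], [0.623, -0.107, 0.185], [0.627, -0.105, 0.181], [0.627, -0.103, 0.172]]
```

```bash
python3 -m inch '[{"gripper":0.05,"linear":[0.0002,-0.0126,0],"rotation":[0.54,0,3.86]},{"gripper":0.05,"linear":[0.0002,-0.0126,0],"rotation":[0.54,0,3.86]},{"gripper":0.05,"linear":[0.0,-0.0063,0],"rotation":[0.27,0,1.93]},{"gripper":0.05,"linear":[0,0,0],"rotation":[0,0,0]},{"gripper":0.05,"linear":[0,0,0],"rotation":[0,0,0]}]'; python3 - <<'E'
from m import *
p,d=get_image("top"); cv2.imwrite("pics/t5.png",cv2.resize(p[190:290,230:390],None,fx=5,fy=5)[:,:,::-1])
org=lambda h:(h[...,0]>=3)&(h[...,0]<=14)&(h[...,1]>170)&(h[...,2]>100)
for c,s in blobs("top",p,org,3)[0]:
  if 170<c[0]<240 and 300<c[1]<340: print("lever",onz("top",*c,.085))
for r in range(228,262,3): print(r,[dep("top",d,c,r).round(3).tolist()+p[r,c].tolist() for c in(345,360)])
E
```

```text
time_s: 9.85
tcp_pos: [0.5585, -0.0548, 0.1437]
tcp_rot: [3.136, 0.149, 1.229]
contact_force: [-3.6, -20.9, 7.9]
gripper_width: 0.158
gripper_force: 25.0
lever [0.39213898 0.29164539 0.085     ]
228 [[0.646, -0.105, 0.008, 64, 69, 67], [0.617, -0.131, 0.163, 182, 97, 57]]
231 [[0.639, -0.106, 0.002, 59, 66, 67], [0.609, -0.131, 0.163, 174, 137, 127]]
234 [[0.63, -0.105, 0.007, 64, 66, 67], [0.599, -0.129, 0.18, 55, 59, 58]]
237 [[0.622, -0.106, 0.002, 64, 67, 66], [0.6, -0.133, 0.133, 41, 40, 42]]
240 [[0.613, -0.105, 0.009, 64, 69, 65], [0.598, -0.137, 0.096, 46, 51, 52]]
243 [[0.605, -0.105, 0.005, 85, 68, 49], [0.6, -0.143, 0.038, 31, 37, 41]]
246 [[0.597, -0.105, 0.001, 167, 131, 77], [0.598, -0.147, -0.002, 170, 135, 75]]
249 [[0.589, -0.105, -0.002, 163, 129, 74], [0.59, -0.146, -0.002, 162, 126, 75]]
252 [[0.58, -0.105, 0.004, 165, 130, 80], [0.582, -0.147, -0.004, 159, 125, 73]]
255 [[0.548, -0.092, 0.181, 167, 124, 35], [0.573, -0.146, -0.002, 161, 128, 76]]
258 [[0.541, -0.092, 0.183, 124, 83, 24], [0.565, -0.146, -0.005, 151, 120, 73]]
261 [[0.537, -0.094, 0.152, 8, 38, 28], [0.556, -0.146, 0.0, 152, 116, 71]]
```

View pics/t5.png

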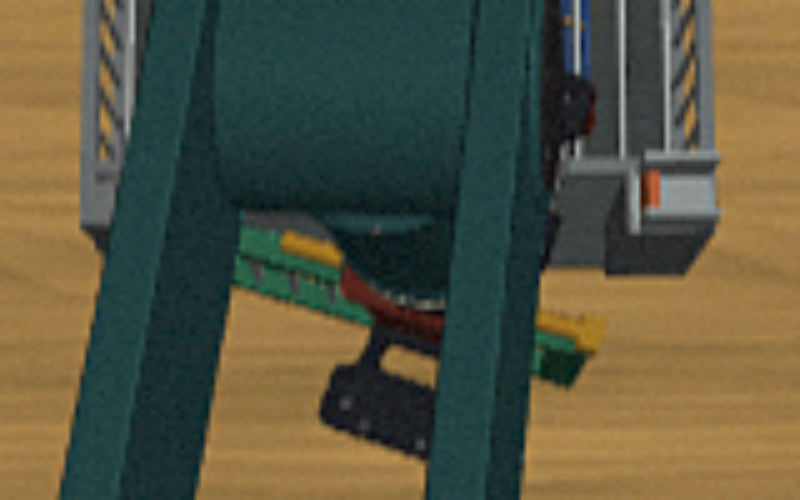

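```bash
python3 -m inch '[{"gripper":0.05,"linear":[-0.002,0,0],"rotation":[0,0,0]},{"gripper":0.05,"linear":[0,0,0],"rotation":[0,0,0]},{"gripper":0.05,"linear":[0,0,0],"rotation":[0,0,0]},{"gripper":0.05,"linear":[0,0,0],"rotation":[0,0,0]},{"gripper":0.05,"linear":[0,0,0],"rotation":[0,0,0]}]' && python3 -c "
from station import *
o=observe();print(o['joint_velocities'].round(4),o['tcp_pos'])
print(hand_in())"
```

```text
time_s: 10.4
tcp_pos: [0.5585, -0.0549, 0.1435]
tcp_rot: [3.136, 0.146, 1.229]
contact_force: [-2.0, -16.2, 6.6]
gripper_width: 0.157
gripper_force: 25.0
[-0.     -0.      0.0012  0.0008 -0.0005 -0.001 ] [ 0.55849118 -0.05486112  0.14346022]
the job is handed in; nothing more can be done
None
```

I handed the job in at 10.4 s, but `hand_in()` returned no verdict, so whether it passed is unknown: the lever went to its stop and sprang back, the bolt is drawn about 36 mm, the gripper holds the gate at about 0.32 rad by the bolt's knob (so the finger force counts only if the knob is judged part of the gate), and the arm never went near the hammer, block or jar, though I didn't re-measure them.

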